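# Square a picture frame into the jig and bolt it in

## Robot

A 6-joint arm with a two-finger parallel gripper is mounted at the origin on the work surface. World frame = base frame: x ahead of the robot, y to its left, z up, the work surface at z = 0. Lengths are in m, angles in degrees, forces in N, time in s.
With the tool pointing down it reaches from about 0.4 to 0.825 m from the base axis. Payload 7 kg.
Tool frame: the origin (TCP) lies midway between the tips of the shut fingers; the grasp point (between the pads) lies 19 mm behind it; z points along the fingers, y is the line along which they close (so a half turn about z gives the same grasp; the last joint's range is limited). The gripper opens to 88 mm and grips with 3 to 60 N. Pads are 19 mm wide; open, the fingers measure 130 mm over their backs; the gripper's body (78 mm by 193 mm) begins 47 mm behind the grasp point.
Start: joints at [92.596, 20.546, 0.682, 0, -70.136, -16.507], TCP at [0.162, 0.655, 0.227] pointing down, gripper open.
Joint ranges: [-176.03, 176.03], [-82.01, 121.73], [-58.28, 71.71], [-173.87, 95.51], [-174.79, -0.11], [-173.66, 173.66]. Speed limits (degrees/s): [136.94, 136.94, 172.46, 180, 180, 180].

## Interface

Orientations are given as a 3x3 rotation matrix whose columns are the frame's x, y, z axes.
In Python, from rig import robot gives the robot as it stands. Calls block until the motion is done:
- robot.goto(position, orientation): joint-space move of the TCP to a pose.
- robot.servo_line(position, ori=None, speed=0.15): straight line of the TCP; ori=None keeps the orientation; speed is the mean speed in m/s.
- robot.movej(angles): joint-space move.
- robot.move_gripper(opening): opening from 0.0 (shut) to 1.0 (fully open); the grip force is fixed at half the most; returns when the fingers have stopped.
- robot.dwell(seconds).
- robot.ik(position, orientation): joint angles nearest the present ones, or None.
- robot.grab_frame(name): name is "side" or "top" or "wrist"; returns (picture, depth): 384x512x3 uint8, red, green, blue; 384x512 float32, m along the optical axis (not along the pixel's ray), 0 where there is no reading.
- robot.camera_info(name): a dict with "vfov" (degrees; the focal length in pixels is half the picture's height over the tangent of half this angle, whatever the lens; pixels are square), "cx", "cy" (the principal point, pixels), "view" (4x4, takes a point from world to camera coordinates); the wrist camera has in their place "T_tool_cam" (4x4, takes a point from camera to tool coordinates, whose origin is the TCP and whose axes are the flange's). Camera axes: x right, y down, z forward; pixel columns grow to the right and rows downward; lengths in m; the calibration is good to about 2 mm. A picture is of the moment at which its call begins: read the wrist's pose just before it. camera_info takes no time and is no camera call.
A pose or a line that the arm cannot do raises robot.Unreachable and nothing moves.
- robot.job_done(): hands the job in; it is judged then, once.
Readings, each from a call of its own:
- robot.read_t(): time.
- robot.read_qpos(): joint angles.
- robot.read_qvel(): joint speeds.
- robot.read_effort(): joint torques, N m.
- robot.read_position(): TCP position.
- robot.read_tcp_rot(): TCP orientation.
- robot.read_force(): force on the tool from outside, world axes, zero at the start.
- robot.read_ft_torque(): the same for the moment, N m.
- robot.read_grip_width(): opening from 0.0 (shut) to 1.0 (fully open).
- robot.read_finger_force(): force on a finger pad.
Only numpy, scipy, OpenCV 4.12 (cv2) and the standard library are available. Lean on these libraries where they do the work, as an engineer would, in place of code of your own. Each camera call takes 0.05 s, during which the arm holds its last target. There are 200 camera calls.

## Task

Put the sunflower picture frame, picture side up, into the jig and push it square and flush into the corner of the two wooden fences, long side against the left fence and short side against the far one (as the robot sees it). Then slide the red-knobbed bolt past the frame's free short side, fully home into its keeper, so that the frame is locked in. Leave the blue-flower frame and the other things on the table where they are.

Things in the scene. Friction and masses are not known exactly. Their poses are not given: they have to be found in the camera images.
- jig: Squaring jig, fixed. Origin: inner corner of its two plywood fences, at table level. Fences 20 mm thick, top 30 mm above the table: far fence, inner face x = 0, y -110 to 20 mm; left fence, inner face y = 0, x -115 to 20. Green floor plate 4 mm thick; the bay is open to -x and -y. A frame fully home covers x -120 to 0, y -90 to 0, its origin at (-60, -45, 4) mm.
- jig_guide (a point): Centre of the bolt's two dark steel guides, at (-130, -157, 14) mm in the jig's frame, on the bolt's line, which runs along the jig's y. The guides reach y -176 to -139 and stand 28 mm above the table. They sit on an arm of the floor plate, 4 mm thick, x -165 to -110, y -335 to -115.
- jig_keeper (a point): Centre of the dark steel keeper that takes the bolt, at (-130, 22, 14) mm in the jig's frame, near the left fence's near end. It covers x -145 to -115, y 7 to 37, and is 30 mm high.
- sunflower: The frame to fix: dark wooden frame, yellow sunflower with brown heart on white. 120 mm (its x) by 90 (its y) by 22 high, bars 15 mm wide; opening 90 by 60 mm, its floor (the picture) 4 mm above the underside. Origin: centre of the underside, z up through the picture. About 0.18 kg. May go in either way round (half turn).
- cornflower: Bystander: a frame of the same make and size with a blue flower with a white heart. Origin: centre of the underside.
- bolt (a joint): Slide of the bolt in m: 0 drawn back, 0.140 fully home in the keeper; it moves along the jig's +y and takes about 3 N. It starts drawn back or nearly so.
- bolt_knob (a point): On the axis of the bolt's upright red knob, 16 mm diameter, standing from 16 to 56 mm above the table; this point is 46 mm above the table. It moves with the bolt: in the jig's frame at x = -130, y = -312 mm + joint value.
- bolt_tip (a point): Tip of the bolt's steel bar (12 mm diameter) on its axis: in the jig's frame at x = -130, y = -115 mm + joint value.
- tape: Bystander: green tape roll, 60 mm across, 19 mm high. Origin: centre of the underside.
- glue: Bystander: white glue bottle with an orange cap, 48 mm across, 115 mm high. Origin: centre of the underside.
- cup: Bystander: black cup, 74 mm across, 75 mm high. Origin: centre of the underside.
- bowl: Bystander: red bowl, 90 mm across, 50 mm high. Origin: centre of the underside.
- screwdriver: Bystander: screwdriver lying on the table.
Mind the look-alikes: they are no part of the job. Leave any turquoise look-alike of the sunflower alone.

How it is judged (in metres and radians):
On the way, in this order (a step that is already met when the one before it is completed fails the run):
1. the sunflower frame lies in the jig, square and flush in the fence corner, the bolt still drawn back (x of sunflower in the frame of jig between -0.0625 and -0.0575 m and y of sunflower in the frame of jig between -0.0475 and -0.0425 m and z of sunflower in the frame of jig between 0.001 and 0.007 m and angle between the x axis of sunflower and the x axis of jig, either way round below 0.025 rad and angle between sunflower's own z axis and vertical below 0.04 rad and value of joint bolt below 0.05 m), for 0.2 s.
2. the bolt is slid fully home with the frame still flush (x of sunflower in the frame of jig between -0.0625 and -0.0575 m and y of sunflower in the frame of jig between -0.0475 and -0.0425 m and z of sunflower in the frame of jig between 0.001 and 0.007 m and angle between the x axis of sunflower and the x axis of jig, either way round below 0.025 rad and angle between sunflower's own z axis and vertical below 0.04 rad and value of joint bolt above 0.134 m), for 0.2 s.
At the end, for the whole second after the job is handed in: The sunflower frame lies flat on the jig floor, picture up, its long side along the left fence, within 2.5 mm of both fences and within 0.025 rad of square, at rest, and the bolt is home in its keeper (joint above 0.134 of 0.140 m) (all of step 2 and linear speed of sunflower below 0.01 m/s); the robot touches nothing.
It fails at once if the blue-flower frame is shifted by more than 30 mm (distance of cornflower from where it was at the start of the episode above 0.03 m).
It fails at once if another bystander (tape roll, glue bottle, cup, bowl or screwdriver) is shifted by more than 30 mm (distance of any of tape, glue, cup, bowl, screwdriver from where it was at the start of the episode above 0.03 m).
It also fails if it takes over 62 s, if anything falls off the work surface, if the arm or the gripper's body presses on something with over 40 N, if the wrist force passes 120 N, or if a joint passes its speed limit or range.

## Working session

There is one attempt and no reset: what is moved stays moved. The work goes in short steps, each a Python script; the robot and the scene stay as the last script left them, time stands still between calls to the robot, and variables do not carry over. Pictures are saved under pics/ and viewed, at most 10 in all, crops included, and the job is handed in when it is done.

```bash
mkdir -p pics; ls; cat > h.py <<'E'
import numpy as np, cv2
from rig import robot
def K(name):
    c=robot.camera_info(name); f=192/np.tan(np.radians(c["vfov"])/2)
    return c,f
def cloud(name,d,T=None):
    """world points per pixel from depth"""
    c,f=K(name); v,u=np.mgrid[0:384,0:512]
    P=np.stack([(u-c["cx"])/f*d,(v-c["cy"])/f*d,d],-1)
    M=np.linalg.inv(c["view"]) if T is None else T
    return P@M[:3,:3].T+M[:3,3]
def ray(name,uv,z,T=None):
    c,f=K(name); M=np.linalg.inv(c["view"]) if T is None else T
    uv=np.atleast_2d(uv).astype(float)
    d=np.c_[(uv[:,0]-c["cx"])/f,(uv[:,1]-c["cy"])/f,np.ones(len(uv))]@M[:3,:3].T
    o=M[:3,3]; return o+d*((z-o[2])/d[:,2])[:,None]
E
python3 - <<'E'
from h import *
for n in("top","side","wrist"):
    p,d=robot.grab_frame(n); np.savez(f"pics/{n}0.npz",p=p,d=d); cv2.imwrite(f"pics/{n}0.png",p[...,::-1])
    c=robot.camera_info(n); print(n,{k:np.round(v,3).tolist() if not isinstance(v,str) else v for k,v in c.items()})
print(robot.read_t(),robot.read_tcp_rot())
E
python3 -c "
import cv2,numpy as np
a=cv2.imread('pics/top0.png');cv2.imwrite('pics/top0b.png',cv2.resize(a,(800,600)))"
```

```text
pics
top {'vfov': 42.314, 'cx': 259.785, 'cy': 191.189, 'view': [[0.011, -1.0, 0.0, 0.087], [-0.998, -0.011, -0.067, 0.541], [0.067, 0.0, -0.998, 1.603], [0.0, 0.0, 0.0, 1.0]]}
side {'vfov': 55.341, 'cx': 253.517, 'cy': 190.096, 'view': [[-0.948, -0.318, 0.005, 0.563], [-0.231, 0.679, -0.697, 0.125], [0.218, -0.662, -0.717, 0.991], [0.0, 0.0, 0.0, 1.0]]}
wrist {'vfov': 71.135, 'cx': 252.613, 'cy': 186.069, 'T_tool_cam': [[0.0, -0.968, -0.252, 0.067], [1.0, 0.001, -0.001, -0.002], [0.001, -0.252, 0.968, -0.158], [0.0, 0.0, 0.0, 1.0]]}
0.15 [[ 9.70650504e-01 -2.40494448e-01 -1.40914468e-04]
 [-2.40494428e-01 -9.70649675e-01 -1.28024637e-03]
 [ 1.71113560e-04  1.27656092e-03 -9.99999171e-01]]
```

View pics/top0b.png

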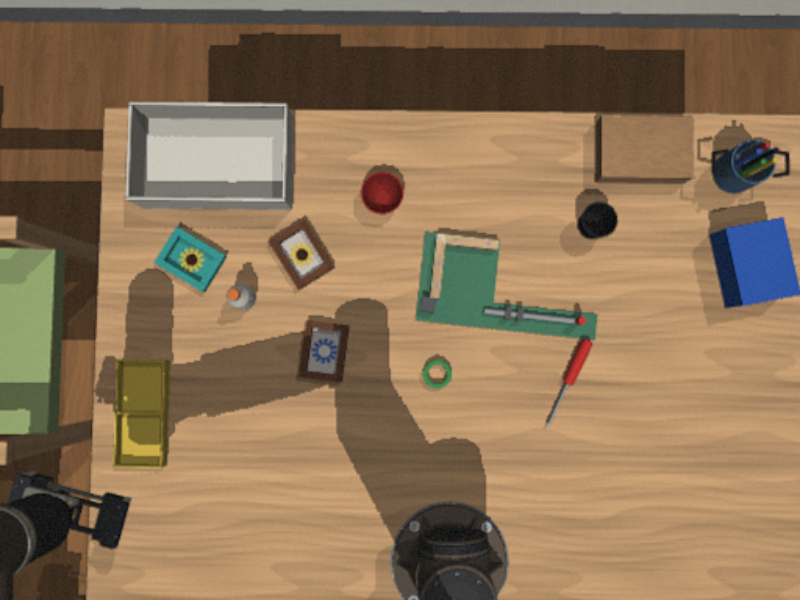

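View pics/side0.png

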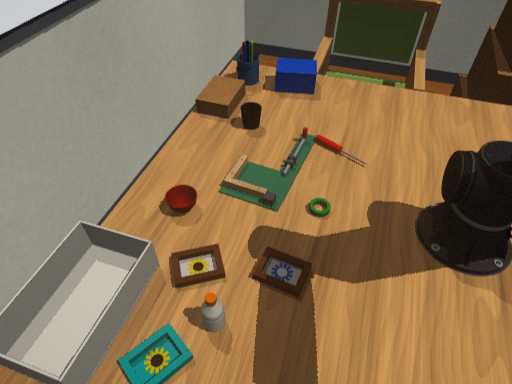

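Candidates in the top view (800x600 px): dark frame with a sunflower at (301,253), turquoise look-alike at (191,258) and blue-flower frame at (324,351). I choose the dark-wood one at (301,253). The jig corner is at about (445,243), the keeper at (430,303) and the red knob at (581,321). I'll measure these coarsely, then take close wrist views.

```bash
python3 - <<'E'
from h import *
s=512/800
for n,uv,z in [("sun",(301,253),.02),("cornerfar",(447,245),.03),("fence far end",(497,241),.03),("keeper",(430,305),.03),("knob",(581,321),.05),("guide",(512,311),.028),("glue",(236,295),.11)]:
    print(n,ray("top",np.array(uv)*s,z).round(3))
R=robot.read_tcp_rot()
S=ray("top",np.array((301,253))*s,.02)[0]; J=ray("top",np.array((465,280))*s,.01)[0]
# tool x = world -x, so the camera (tool +x) sits on the robot's side
th=np.radians(0)
def D(a): 
    a=np.radians(a); x=np.array([np.cos(a),np.sin(a),0]); z=np.array([0,0,-1.]); return np.c_[x,np.cross(z,x),z]
for n,Q,zz in (("sun",S,.2),("jig",J,.24)):
    best=None
    for a in (180,0,90,-90):
        q=robot.ik([Q[0],Q[1],zz],D(a)); print(n,a,None if q is None else np.round(q,0))
E
```

```text
sun [[0.634 0.313 0.02 ]]
cornerfar [[0.653 0.008 0.03 ]]
fence far end [[ 0.662 -0.096  0.03 ]]
keeper [[0.527 0.042 0.03 ]]
knob [[ 0.496 -0.266  0.05 ]]
guide [[ 0.516 -0.128  0.028]]
glue [[0.538 0.428 0.11 ]]
sun 180 [  42.   24.    3.    0.  -69. -132.]
sun 0 [ 42.  24.   3.   0. -69.  48.]
sun 90 [ 42.  24.   3.   0. -69. 138.]
sun -90 [ 42.  24.   3.   0. -69. -42.]
jig 180 [  16.   11.  -10.    0.  -68. -106.]
jig 0 [ 16.  11. -10.   0. -68.  74.]
jig 90 [ 16.  11. -10.   0. -68. 164.]
jig -90 [ 16.  11. -10.   0. -68. -16.]
```

```bash
cat >> h.py <<'E'
def D(a):
    a=np.radians(a); x=np.array([np.cos(a),np.sin(a),0]); z=np.array([0,0,-1.]); return np.c_[x,np.cross(z,x),z]
def snap(name):
    T=np.eye(4); T[:3,3]=robot.read_position(); T[:3,:3]=robot.read_tcp_rot()
    T=T@np.array(robot.camera_info("wrist")["T_tool_cam"])
    p,d=robot.grab_frame("wrist"); np.savez(f"pics/{name}.npz",p=p,d=d,T=T); cv2.imwrite(f"pics/{name}.png",p[...,::-1])
    return p,d,T
E
python3 - <<'E'
from h import *
robot.goto([.645,.313,.15],D(0)); robot.dwell(.2); snap("sun1")
robot.goto([.59,-.10,.2],D(0)); robot.dwell(.2); snap("jig1")
print(robot.read_t())
E
```

```text
4.3417
```

View pics/sun1.png

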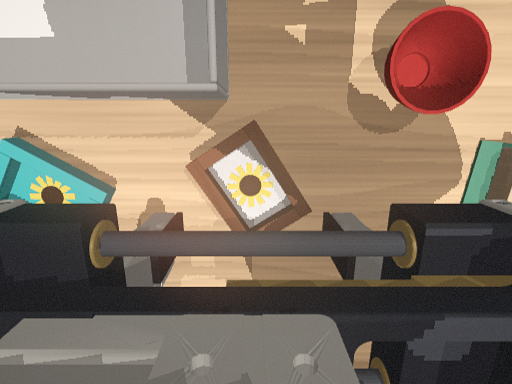

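View pics/jig1.png

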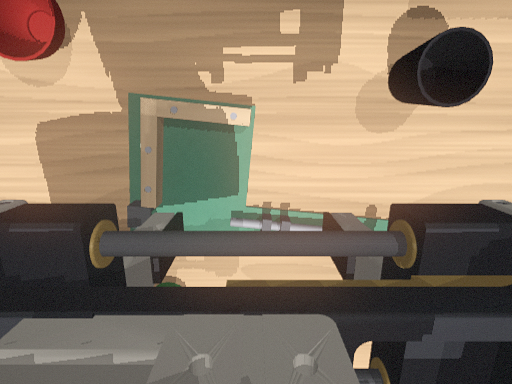

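The dark frame with the sunflower is centred at (248,180) in sun1, so the choice is confirmed. In jig1 the inner fence corner is at about (161,121), and the arms of the L run to (155,207) and (252,125). Next I compute both poses.

```bash
python3 - <<'E'
from h import *
def load(n): 
    a=np.load(f"pics/{n}.npz"); return a["p"],a["d"],a["T"]
# sunflower: raised region around pixel (248,180)
p,d,T=load("sun1"); W=cloud("wrist",d,T); z=W[...,2]
print("z picture",z[185,250],"bar",z[180,213],z[150,230],"table",z[120,200])
hsv=cv2.cvtColor(p,cv2.COLOR_RGB2HSV)
m=((z>.012)&(z<.032)&(d>0)).astype(np.uint8); m[215:]*=1; m[:,:180]=0; m[:,320:]=0; m[:110]=0; m[234:]=0
n,l,st,c=cv2.connectedComponentsWithStats(m); k=1+np.argmax(st[1:,4]); m=(l==k); print(st[k],c[k])
v,u=np.nonzero(m); X=ray("wrist",np.c_[u,v],.022,T)[:,:2]
r=cv2.minAreaRect((X*1000).astype(np.float32)); print("rect mm",r)
b=cv2.boxPoints(r); print(b.round(1))
# jig
p,d,T=load("jig1"); W=cloud("wrist",d,T); z=W[...,2]
print("fence z",z[160,150],z[110,200],"floor",z[160,200],"table",z[60,180])
f=(z>.025)&(z<.036); f[:90]=0; f[208:]=0; f[:,:125]=0; f[:,258:]=0
cv2.imwrite("pics/fm.png",f*255)
L=[(np.nonzero(f[r,:200])[0].max()+.5,r) for r in range(135,198)]
F=[(c,np.nonzero(f[:170,c])[0].max()+.5) for c in range(172,246)]
def line(P):
    Q=ray("wrist",P,.03,T)[:,:2].astype(np.float32)
    vx,vy,x,y=cv2.fitLine(Q,cv2.DIST_HUBER,0,.01,.01).ravel()
    res=np.abs((Q-[x,y])@[-vy,vx]); print("line",vx,vy,x,y,"res",res.mean(),res.max()); return np.array([vx,vy]),np.array([x,y])
dl,ql=line(L); df,qf=line(F)
t=np.linalg.solve(np.c_[dl,-df],qf-ql); O=ql+dl*t[0]; 
print("corner",O,"yaw left",np.degrees(np.arctan(dl[1]/dl[0])),"yaw far",np.degrees(np.arctan(-df[0]/df[1])))
E
```

```text
z picture 0.006321380846398217 bar 0.01432654332851252 0.022645710378871586 table 0.0007449790810581947
[ 186  120  126  111 4094] [248.23277968 180.43429409]
rect mm ((633.79931640625, 318.78790283203125), (119.93470001220703, 89.74331665039062), 32.99124526977539)
[[559.1 323.8]
 [607.9 248.5]
 [708.5 313.8]
 [659.7 389.1]]
fence z 0.029901677386247105 0.03034736195325205 floor 0.004068338497435597 table 0.0001321132742442832
line 0.9961978 -0.08711993 0.60179627 0.020046454 res 0.00015986874 0.0012705442
line 0.0979736 0.995189 0.6507297 -0.044869337 res 0.00028135773 0.0005721176
corner [0.6566483  0.01524951] yaw left -4.99794 yaw far -5.622493[ WARN:0@0.175] global loadsave.cpp:1063 imwrite_ Unsupported depth image for selected encoder is fallbacked to CV_8U.
```

```bash
cat >> h.py <<'E'
YJ=-5.3; O=np.array([.6566,.0152])
RJ=np.array([[np.cos(np.radians(YJ)),-np.sin(np.radians(YJ))],[np.sin(np.radians(YJ)),np.cos(np.radians(YJ))]])
def jig(x,y,z): return np.r_[O+RJ@[x/1000,y/1000],z/1000]
def tojig(p): return np.r_[RJ.T@(np.array(p[:2])-O),p[2]]*1000
def fj(f0): f=np.array(robot.read_force())-f0; return np.r_[RJ.T@f[:2],f[2]]
def push(ax,maxmm,F,step=.5,speed=.01):
    """step along jig axis ax (0=x,1=y) until the reaction against it passes F"""
    f0=np.array(robot.read_force()); dj=np.zeros(2); dj[ax]=step/1000; dw=np.r_[RJ@dj,0]
    p=np.array(robot.read_position())
    for i in range(int(maxmm/step)):
        p=p+dw; robot.servo_line(p,speed=speed)
        f=fj(f0)
        if abs(f[ax])>F: break
    print("push",ax,"steps",i+1,"force",f.round(1),"tcp jig",tojig(robot.read_position()).round(1)); return f
E
python3 - <<'E'
from h import *
c=np.array([.6338,.3188]); a=np.radians(33.0); g=c+.0375*np.array([np.sin(a),-np.cos(a)])
R=D(33.0)
robot.move_gripper(.5)
robot.goto([*g,.09],R); robot.servo_line([*g,.008],speed=.08)
print("f",np.round(robot.read_force(),1)); robot.move_gripper(0.)
print("width",robot.read_grip_width()*88,robot.read_finger_force(),robot.read_t())
robot.servo_line([*g,.13],speed=.12)
print("width",robot.read_grip_width()*88,np.round(robot.read_force(),1))
robot.goto(jig(-66,-50-37.5,110),D(YJ))
p,d,T=snap("carry")
print(robot.read_t())
E
```

```text
f [-0.4 -0.5  0.7]
width 14.75449206249905 30.000330805778503 8.5083
width 14.756419725604278 [-0.1  0.8 -1.9]
11.075
```

View pics/carry.png

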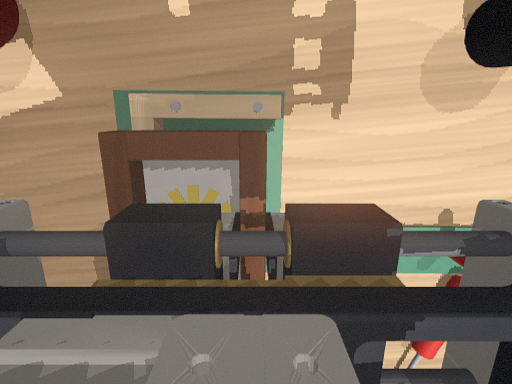

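The frame is held by its free long bar. Its far edge runs from (101,132) to (267,131) and looks square to the tool and the jig. I check its pose in hand, then lower it and push it home.

```bash
python3 - <<'E'
from h import *
a=np.load("pics/carry.npz"); p,d,T=a["p"],a["d"],a["T"]
W=cloud("wrist",d,T); z=W[...,2]; m=(z>.11)&(z<.135); m[:,:90]=0
E=[(c,np.nonzero(m[100:200,c])[0].min()+99.5) for c in range(112,258)]
Q=ray("wrist",E,.124,T); J=np.array([tojig(q) for q in Q]); k=np.polyfit(J[:,1],J[:,0],1)
print("far edge x",np.median(J[:,0]),"angle deg",np.degrees(np.arctan(k[0])),"right side y",J[:,1].min(),"z",np.median(z[150,130:240]))
robot.servo_line(jig(-66,-87.5,40),speed=.12); robot.servo_line(jig(-66,-87.5,13),speed=.05)
print(np.round(robot.read_force(),1))
push(1,12,6); push(0,14,6); push(1,3,6)
print("w",robot.read_grip_width()*88,robot.read_t(),np.round(robot.read_force(),1))
E
```

```text
far edge x -5.476378018986207 angle deg -0.09914942614734362 right side y -87.11395066531055 z 0.12399922057759925
[-0.5 -0.4 -1.7]
push 1 steps 12 force [-0.2 -7.5 -0. ] tcp jig [-66.7 -82.7  12.5]
push 0 steps 20 force [-7.   4.   5.2] tcp jig [-59.  -83.2  12.2]
push 1 steps 4 force [ 5.5 -7.5 -1.7] tcp jig [-59.7 -82.6  12.2]
w 14.648738717829886 21.65 [ -3.2 -11.2   1.7]
```

```bash
python3 - <<'E'
from h import *
robot.move_gripper(.4)
p=np.array(robot.read_position()); robot.servo_line(p+[0,0,.05],speed=.15)
robot.goto(jig(-50,-45,62),D(YJ)); robot.move_gripper(0.)
robot.servo_line(jig(-40,-45,13),speed=.1); robot.servo_line(jig(-29,-45,13),speed=.05)
push(0,9,7,step=.7,speed=.02)
q=tojig(robot.read_position()); robot.servo_line(jig(q[0]-1.5,-45,13),speed=.05)
push(1,14,7,step=.7,speed=.02)
q=tojig(robot.read_position()); robot.servo_line(jig(q[0],q[1]-3,13),speed=.05); robot.servo_line(jig(-60,-45,60),speed=.15)
robot.goto(jig(-110,-110,200),D(YJ)); snap("placed"); print(robot.read_t())
E
```

```text
push 0 steps 7 force [-8.5  2.   6.2] tcp jig [-25.4 -45.1  13.1]
push 1 steps 20 force [-0.4 -4.4 -1.5] tcp jig [-26.3 -31.4  13.2]
33.3333
```

View pics/placed.png

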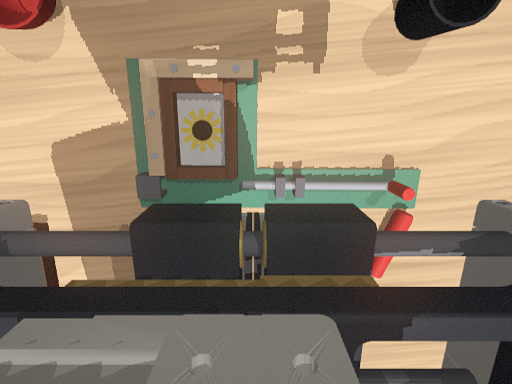

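The picture shows the frame in the corner (rails 160–238, 78–180). The fences are at the left and top, and the knob top is at about (408,192). I measure flushness and the knob.

```bash
python3 - <<'E'
from h import *
a=np.load("pics/placed.npz"); p,d,T=a["p"],a["d"],a["T"]
W=cloud("wrist",d,T); z=W[...,2]
print("bar z",z[130,168],z[130,230],z[85,200],"fence",z[130,152],z[68,200])
h,s,v=cv2.split(cv2.cvtColor(p,cv2.COLOR_RGB2HSV))
dark=(z>.02)&(z<.0283); dark[:70]=0; dark[185:]=0; dark[:,:150]=0; dark[:,250:]=0
v_,u_=np.nonzero(cv2.morphologyEx(dark.astype(np.uint8),cv2.MORPH_OPEN,np.ones((3,3))))
X=np.array([tojig(q) for q in ray("wrist",np.c_[u_,v_],.026,T)])[:,:2]
r=cv2.minAreaRect(X.astype(np.float32)); print("frame rect jig",r); 
f=(z>.0285)&(z<.036)
L=np.array([tojig(q) for q in ray("wrist",[(np.nonzero(f[k,:190])[0].max()+.5,k) for k in range(90,145)],.03,T)])
F=np.array([tojig(q) for q in ray("wrist",[(k,np.nonzero(f[:110,k])[0].max()+.5) for k in range(172,246)],.03,T)])
print("left inner y",np.median(L[:,1]),"slope",np.degrees(np.polyfit(L[:,0],L[:,1],1)[0]),"far inner x",np.median(F[:,0]),"slope",-np.degrees(np.polyfit(F[:,1],F[:,0],1)[0]))
# frame right and near edges
Rr=np.array([tojig(q) for q in ray("wrist",[(np.nonzero(dark[k])[0].max()+.5,k) for k in range(90,165)],.026,T)])
print("right edge y",np.median(Rr[:,1]),"slope",np.degrees(np.polyfit(Rr[:,0],Rr[:,1],1)[0]))
red=((h<8)|(h>172))&(s>150)&(v>90)&(z>.045)&(z<.065); red[:160]=0; red[205:]=0
ys,xs=np.nonzero(red); print("knob px",xs.mean(),ys.mean(),len(xs),"jig",tojig(ray("wrist",[(xs.mean(),ys.mean())],.056,T)[0]),tojig(W[red].mean(0)))
E
```

```text
bar z 0.02610452517717049 0.026389334323518254 0.02694563707462666 fence 0.030135629767233496 0.029209295810832536
frame rect jig ((-60.040523529052734, -43.023162841796875), (90.87561798095703, 120.342041015625), 89.4976806640625)
left inner y 1.1106508104479806 slope -0.27347306859030707 far inner x -0.07801488701906942 slope -0.6695969424434096
right edge y -88.75252707478657 slope -0.8734566312897434
knob px 406.16 192.8 175 jig [-129.42039906 -287.54271124   56.        ] [-129.98802482 -288.70196241   53.98558397]
```

The frame is flush: its rectangle is 120.3 x 90.9 mm and square with the fences. The knob is at jig y ≈ -288, so the bolt stands at about 0.024. Next I push the knob from behind with shut fingers.

```bash
python3 - <<'E'
from h import *
robot.goto(jig(-130,-330,80),D(YJ)); robot.servo_line(jig(-130,-330,36),speed=.1)
f0=np.array(robot.read_force())
robot.servo_line(jig(-130,-260,36),speed=.05); print("f",fj(f0).round(1))
robot.servo_line(jig(-130,-206,36),speed=.05); print("f",fj(f0).round(1),robot.read_t())
push(1,18,9,step=1,speed=.03)
q=tojig(robot.read_position()); robot.servo_line(jig(q[0],q[1]-8,36),speed=.06); robot.servo_line(jig(q[0],q[1]-8,110),speed=.2)
robot.goto(jig(-160,-130,230),D(YJ)); snap("bolted"); print(robot.read_t())
E
```

```text
f [ 0.6 -0.8 -0.9]
f [ 1.1 -0.2 -1.3] 37.7
push 1 steps 12 force [  0.4 -13.6  -1. ] tcp jig [-129.8 -195.4   36.2]
42.2083
```

View pics/bolted.png

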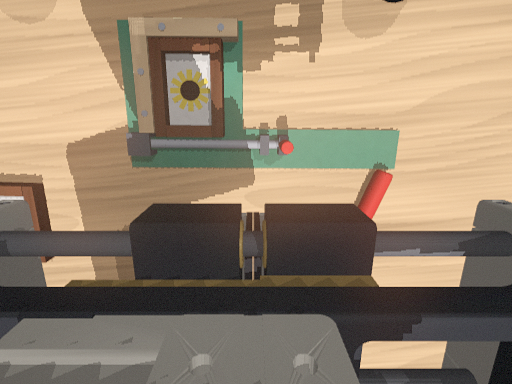

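The bolt now spans from the guides (265,145) to the keeper (140,145), with the knob at (287,147). I verify this numerically before handing in.

```bash
python3 - <<'E'
from h import *
a=np.load("pics/bolted.npz"); p,d,T=a["p"],a["d"],a["T"]
W=cloud("wrist",d,T); z=W[...,2]
h,s,v=cv2.split(cv2.cvtColor(p,cv2.COLOR_RGB2HSV))
red=((h<8)|(h>172))&(s>150)&(v>90)&(z>.05)&(z<.065); red[:130]=0; red[165:]=0
ys,xs=np.nonzero(red); print("knob jig",len(xs),tojig(ray("wrist",[(xs.mean(),ys.mean())],.056,T)[0]).round(1))
m=(z>.02)&(z<.0283); m[:32]=0; m[137:]=0; m[:,:142]=0; m[:,232:]=0
ys,xs=np.nonzero(cv2.morphologyEx(m.astype(np.uint8),cv2.MORPH_OPEN,np.ones((3,3))))
X=np.array([tojig(q) for q in ray("wrist",np.c_[xs,ys],.026,T)])[:,:2]; print(cv2.minAreaRect(X.astype(np.float32)))
f=(z>.0285)&(z<.036)
L=np.array([tojig(q) for q in ray("wrist",[(np.nonzero(f[k,:180])[0].max()+.5,k) for k in range(50,105)],.03,T)])
F=np.array([tojig(q) for q in ray("wrist",[(k,np.nonzero(f[:60,k])[0].max()+.5) for k in range(160,232)],.03,T)])
print("left y",np.median(L[:,1]),"far x",np.median(F[:,0]))
E
```

```text
knob jig 109 [-130.2 -169.5   56. ]
((-59.6026725769043, -42.773494720458984), (118.70868682861328, 92.4128646850586), 0.046927616000175476)
left y 1.2383334566819637 far x -0.7269796014108982
```

```bash
python3 -c "
from rig import robot
print(robot.job_done(),robot.read_t())"
```

```text
the job is handed in; nothing more can be done
the job is handed in; nothing more can be done
```

The sunflower frame is picture side up, square and flush in the jig corner, and the bolt is home in its keeper (joint about 0.140 m by camera). The job was handed in at about 42 s; the interface returned no verdict.

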